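# Refit the washed vent cover of a wardrobe dehumidifier

## Task

The dehumidifier's vent cover has been washed and stands on edge in the wooden stand to dry; put it back on. Lift it out and lay it flat on the clear stretch of shelf with its grip bar up and let go, so that you can take it afresh by the grip bar; then, with its rear edge raised, hook its front lip under the rim into the slot of the dehumidifier, swing it down and press the rear edge until the spring catch snaps over it and it lies flush. Press firmly but do not force it, leave the other things where they are, and let go at the end.

Things in the scene. Friction and masses are not known exactly. Their poses are not given: they have to be found in the camera images.
- cover_center (a point): Loose grey louvred vent cover, 0.1 to 0.2 kg. Plate 130 (x) x 104 (y) x 10 mm (z), flat underside; this point is the plate's centre. +z points out of the outer face, -x to the front lip, +x to the rear tab. At the start it stands in the stand on its -y side edge, +y edge up (116 mm above the shelf), outer face away from the robot, leaning a few degrees.
- cover_bar (a point): Middle of the grip bar on the cover's outer face, 17 mm along +z from cover_center: a block 14 mm thick in x, 46 mm long in y, standing 24 mm high off the face. Axes as the cover's.
- cover_lip (a point): Middle of the front edge of the cover's front lip, 75 mm along -x and 3 mm along -z from cover_center. The lip is a tongue 10 mm long (x), 70 mm wide (y), 4 mm thick, level with the underside. Axes as the cover's.
- cover_tab (a point): Middle of the rear end of the cover's rear tab, 72 mm along +x and 3 mm along -z from cover_center. The tab is 7 mm long (x), 40 mm wide (y), 4 mm thick, level with the underside. Axes as the cover's.
- seat (a point): White dehumidifier, fixed, 210 (x) x 150 (y) x 84 mm high, with a recess in its top, 10 mm deep, 133.5 x 110 mm. This point: where the centre of the fitted cover's underside lies, on the ledges, 74 mm above the shelf; z up, -x to the slot end (towards the robot), +x to the catch. Fitted, the cover's axes lie along these, its centre 5 mm above this point. Between the ledges it is 8 mm deeper.
- slot (a point): Middle of the lower inner edge of the rim over the slot: 67 mm along -x from and 6.5 mm above seat, same axes. The rim is 3.5 mm thick; under it the slot is 80 mm wide, 14.5 mm high and 16 mm deep (towards -x). The lip goes in under the rim; the front face of the cover's plate stops against the rim.
- latch (a joint): Spring catch in the middle of the dehumidifier's rear (+x) deck: how far it is pushed back, 0 to 0.008 m. Its nose, 36 mm wide, reaches 4 mm over the rear tab; its bevel rises to 15.4 mm above seat. Pressing the cover's rear edge down with about 6 to 15 N drives it back some 4 mm; then it springs over the tab and reads 0 again.
- stand: Fixed pale wooden stand, 150 x 150 mm, 34 mm high, with two grooves along its y axis, 12 mm wide and 22 mm deep; origin at the centre of its underside. The cover stands in the groove at x = +45 mm (farther from the robot), a mirror in that at x = -45 mm.
- clear (a point): Middle of a clear stretch of shelf between dehumidifier and stand, free over at least 170 (x) x 180 mm (y); always at the same place, on the shelf's top.
- mirror_center (a point): Bystander: black-framed vanity mirror, 120 x 110 x 9 mm, upright in the stand's other groove, its top about 122 mm above the shelf; point at its centre.
- case_center (a point): Bystander: black sunglasses case 160 x 62 x 50 mm; point at its centre.
- dish_center (a point): Bystander: round white ceramic dish, 104 mm across, 24 mm high, with three metal hair clips; point at its centre.
- perfume_center (a point): Bystander: amber perfume bottle with black cap, 46 x 30 x 100 mm; point at half height.
- shoehorn_center (a point): Bystander: stainless shoehorn, 190 mm long, lying along its x axis; point near its centre.

How it is judged:
By the outcome, as a careful person would: the job done as asked, in the order asked, and still so for the second after the job is handed in, with the robot touching nothing.
It also fails if it takes over 64 s, if anything falls off the work surface, if the arm or the gripper's body presses on something with over 40 N, if the wrist force passes 120 N, or if a joint passes its speed limit or range.

## Robot

A 6-joint arm with a two-finger parallel gripper is mounted at the origin on the work surface. World frame = base frame: x ahead of the robot, y to its left, z up, the work surface at z = 0. Lengths are in m, angles in rad, forces in N, time in s.
With the tool pointing down it reaches from about 0.3 to 0.75 m from the base axis. Payload 8.5 kg.
Tool frame: the origin (TCP) lies midway between the tips of the shut fingers; the grasp point (between the pads) lies 19 mm behind it (arm.pinch_z is the distance from the TCP to the grasp point, in m); z points along the fingers, y is the line along which they close (so a half turn about z gives the same grasp; the last joint's range is limited). The gripper opens to 85 mm and grips with 20 to 120 N. Pads are 22 mm wide; open, the fingers measure 114 mm over their backs; the gripper's body (76 mm by 85 mm) begins 54 mm behind the grasp point. The pads swing forward as they close: fully open they stand 13 mm farther back than shut.
Start: joints at [-0.215, 0.381, 1.297, -0, 1.464, -0.215], TCP at [0.55, 0, 0.231] pointing down, gripper open.
Joint ranges: [-3.11, 3.11], [-0.89, 2.33], [0.22, 2.48], [-1.42, 4.56], [0.17, 2.85], [-2.88, 2.88]. Speed limits (rad/s): [2.39, 2.39, 3.14, 3.14, 3.14, 3.14].

## Interface

Orientations are given as a unit quaternion [w, x, y, z].
In Python, from plant import arm gives the robot as it stands.
- The arm moves only by the tool send_rows, never from a script. Its argument "commands" is a list of rows, each an object with "slide": the shift along the world's x, y, z normalised to -1 to 1, where 1 is 300 mm, a list of three; "rot": the turn, a rotation vector about the world's x, y, z normalised to -1 to 1, where 1 is pi rad, a list of three; "grip": the opening in per cent of the stroke, from 0 (shut) to 100 (fully open). A call has 1 to 8 rows; each row is the pose to reach, as a shift and turn from the pose commanded when the call began, turning the shorter way round; what a row does not reach only later rows make up. A row lasts 1/8 s, in which the tool goes at most 62.5 mm and 10.7 degrees, less where a joint would pass 70% of its speed; a pose out of reach is approached as far as the arm can. A call with a number of a shift or a turn outside -1 to 1 is refused whole. A call with a gripper value outside its range is refused whole. The fingers move at their own pace and stop on an object; "newtons" is the grip in N (left out, the last holds). Time passes only in rows, so rows that repeat a pose let the fingers close. It gives the time, the measured TCP pose, the force, the opening and the grip force at its end, in the units of the state.
- arm.get_obs(): the state, without advancing time (a new reading comes with each control period).
- arm.snapshot(name): name is "scene" or "side" or "wrist"; returns the picture (400x640x3 uint8, blue, green, red); there is no depth.
- arm.camera_model(name): a dict with "fovy" (degrees; the focal length in pixels is half the picture's height over the tangent of half this angle, whatever the lens; pixels are square), "cx", "cy" (the principal point, pixels), "k1" (the pictures are not rectified: a ray, as slopes to the right and down, at radius r is drawn at 1 + k1 r^2 times it, then the intrinsics apply), "origin" and "orientation" of the camera in the world; the wrist camera has in their place "T_tool_cam" (4x4, takes a point from camera to tool coordinates, whose origin is the TCP and whose axes are the flange's). Camera axes: x right, y down, z forward; pixel columns grow to the right and rows downward; lengths in m; the calibration is good to about 2 mm. A picture is of the moment at which its call begins: read the wrist's pose just before it. camera_model takes no time and is no camera call.
- arm.sign_off(): hands the job in; it is judged then, once.
The state is a dict: "time": time; "joint_pos": joint angles; "joint_velocities": joint speeds; "joint_torque": joint torques, N m; "eef_pos": TCP position; "eef_rot": TCP orientation; "wrist_force": force on the tool from outside, world axes, zero at the start; "torque": the same for the moment, N m; "width": finger opening in m; "grip_force": force on a finger pad.
Only numpy, scipy, OpenCV 4.12 (cv2) and the standard library are available. Lean on these libraries where they do the work, as an engineer would, in place of code of your own. Each camera call takes 0.05 s, during which the arm holds its last target. There are 200 camera calls.

## Working session

There is one attempt and no reset: what is moved stays moved. The work goes in short steps, Python scripts to look and compute and a tool call to move; the robot and the scene stay as the last step left them, time stands still between calls to the robot, and variables do not carry over. Pictures are saved under pics/ and viewed, at most 10 in all, crops included, and the job is handed in when it is done.

Besides the shell and the picture viewer there is one more tool, called after ">>>" in YAML: its name, and indented under it one key for each argument. send_rows: Moves the arm, as the interface text tells. Scaled input: -1 to 1 covers 300 mm each way for a shift and pi rad each way for a turn. Its arguments: {"type":"object","properties":{"commands":{"type":"array"},"newtons":{"type":"number"}},"required":["commands"]}

```bash
ls; mkdir -p pics; python3 - <<'E'
from plant import arm
import cv2
for n in ("scene","side"):
    print(n,arm.camera_model(n)); cv2.imwrite(f"pics/{n}0.png",arm.snapshot(n))
print(arm.camera_model("wrist"),arm.pinch_z); print(arm.get_obs())
E
```

```text
pics
scene {'fovy': 53.50835237935341, 'cx': 314.8182884702462, 'cy': 201.50508116224913, 'k1': 0.0015404364794561628, 'origin': array([ 1.05890235, -0.65986504,  0.88655191]), 'orientation': array([-0.3512391 ,  0.88111102,  0.29386851, -0.11796514])}
side {'fovy': 48.590545011387434, 'cx': 312.45551646549256, 'cy': 200.26789920986235, 'k1': -0.08693431469769254, 'origin': array([ 0.04132908, -0.74308024,  1.12512427]), 'orientation': array([-0.32607923,  0.88509604, -0.31106993,  0.11624471])}
{'fovy': 70.9452874667326, 'cx': 319.55188183481675, 'cy': 199.15396276682947, 'k1': 0.006309627599947238, 'T_tool_cam': array([[ 2.20611324e-04, -9.56688531e-01, -2.91113391e-01,
         7.52175541e-02],
       [ 9.99999906e-01,  3.19733209e-04, -2.92922942e-04,
        -2.94279389e-04],
       [ 3.73314638e-04, -2.91113299e-01,  9.56688512e-01,
        -1.42189381e-01],
       [ 0.00000000e+00,  0.00000000e+00,  0.00000000e+00,
         1.00000000e+00]])} 0.0187
{'time': 0.1, 'joint_pos': array([-2.15337817e-01,  3.81133384e-01,  1.29814735e+00,  2.12021086e-05,
        1.46359057e+00, -2.15266776e-01]), 'joint_velocities': array([-0.00081895, -0.00206236, -0.00174755,  0.0001809 ,  0.00060518,
       -0.00059097]), 'joint_torque': array([ 3.76895419e-03, -4.49219084e+01, -2.31655884e+01, -2.33104493e-04,
        3.63802450e-03,  7.57992581e-06]), 'eef_pos': array([5.49747949e-01, 3.75525572e-05, 2.30783645e-01]), 'eef_rot': array([-5.43906067e-04,  7.07132560e-01,  7.07080713e-01, -3.36180831e-04]), 'wrist_force': array([-0.24176208,  0.62322799, -0.34485527]), 'torque': array([0.00035736, 0.03320421, 0.03362984]), 'grip_force': 0.0, 'width': 0.08580493381006955}
```

View pics/scene0.png

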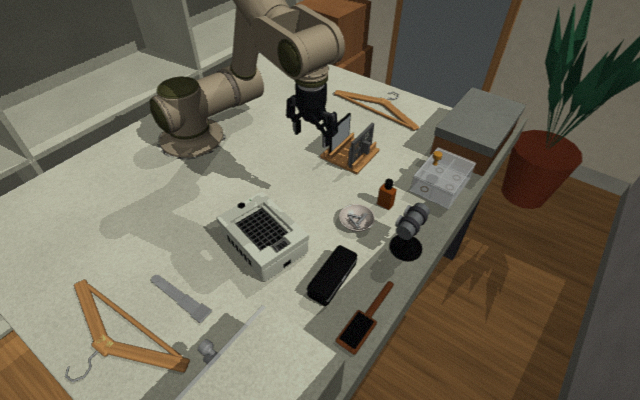

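View pics/side0.png

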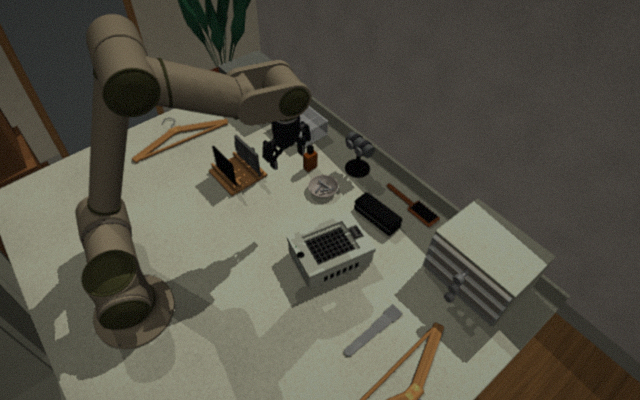

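Scene: stand at about (350,150), with the cover in the farther groove (362,145). The dehumidifier is at (262,235). Side: stand (238,172), cover (247,155), dehumidifier (330,252). Next, a composite zoom.

```bash
cat > h.py <<'E'
from plant import arm
import numpy as np, cv2
from scipy.spatial.transform import Rotation as R
def Rq(q): return R.from_quat([q[1],q[2],q[3],q[0]])
def cam(n,obs=None):
    m=arm.camera_model(n); f=200/np.tan(np.radians(m['fovy'])/2)
    if n=='wrist':
        o=obs or arm.get_obs(); T=np.eye(4); T[:3,:3]=Rq(o['eef_rot']).as_matrix(); T[:3,3]=o['eef_pos']
        T=T@m['T_tool_cam']; return f,m,T[:3,:3],T[:3,3]
    return f,m,Rq(m['orientation']).as_matrix(),np.array(m['origin'])
def ray(C,u,v):
    f,m,Rm,o=C; d=np.array([(u-m['cx'])/f,(v-m['cy'])/f]); s=d.copy()
    for _ in range(10): s=d/(1+m['k1']*(s@s))
    r=Rm@np.array([s[0],s[1],1]); return o,r/np.linalg.norm(r)
def onz(C,u,v,z):
    o,r=ray(C,u,v); return o+r*(z-o[2])/r[2]
def proj(C,p):
    f,m,Rm,o=C; c=Rm.T@(np.asarray(p)-o); s=c[:2]/c[2]; s=s*(1+m['k1']*(s@s)); return s*f+[m['cx'],m['cy']]
def tri(C1,p1,C2,p2):
    o1,a=ray(C1,*p1); o2,b=ray(C2,*p2)
    t=np.linalg.lstsq(np.stack([a,-b],1),o2-o1,rcond=None)[0]
    x,y=o1+a*t[0],o2+b*t[1]; return (x+y)/2,np.linalg.norm(x-y)
E
python3 - <<'E'
import cv2,numpy as np
s=cv2.imread("pics/scene0.png");d=cv2.imread("pics/side0.png")
c=lambda im,x,y:cv2.resize(im[y:y+75,x:x+100],(400,300),interpolation=cv2.INTER_CUBIC)
a=np.vstack([np.hstack([c(s,300,105),c(s,212,195)]),np.hstack([c(d,195,125),c(d,282,212)])])
cv2.imwrite("pics/comp.png",np.clip(a*1.4,0,255).astype('uint8'))
E
```

```text
(no output)
```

View pics/comp.png

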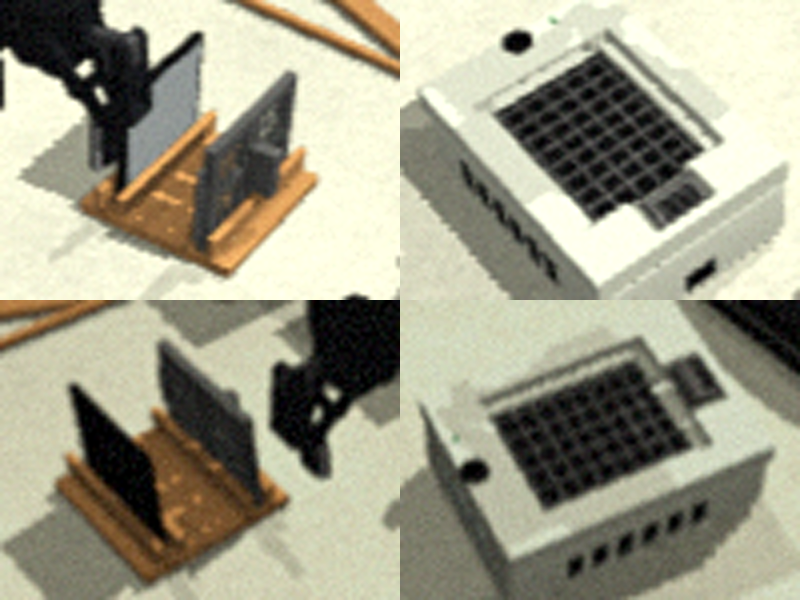

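```bash
python3 - <<'E'
from h import *
S,D=cam('scene'),cam('side')
s=lambda x,y,ox,oy:(ox+x/4,oy+y/4)
P={'covNearTop':(s(207,152,300,105),s(250,123,195,125)),
'covFarTop':(s(294,75,300,105),s(161,43,195,125)),
'standR(near,+x)':(s(228,272,300,105),s(285,195,195,125)),
'standL(near,-x)':(s(83,205,300,105),s(150,280,195,125)),
'deh nx,-y':(s(20,92,212,195) ,s(108,255,282,212)),
'deh px,-y':(s(200,290,212,195),s(372,152,282,212)),
'catch':(s(280,200,212,195),s(295,78,282,212)),
'rec far px +y?':(s(322,132,212,195),s(240,38,282,212)),
'rec far nx +y?':(s(200,38,212,195),s(85,105,282,212)),
}
for k,(a,b) in P.items():
    p,e=tri(S,a,D,b); print(k,p.round(4),round(e,4))
print([onz(S,317,164,.0)[:2].round(3),onz(S,379,148,.034).round(3),onz(D,209,171.,.034).round(3)])
E
```

```text
covNearTop [0.5623 0.1886 0.1189] 0.0024
covFarTop [0.5605 0.3229 0.114 ] 0.0011
standR(near,+x) [0.5907 0.192  0.0093] 0.0026
standL(near,-x) [0.4466 0.1853 0.0094] 0.0029
deh nx,-y [ 0.4257 -0.2559  0.0827] 0.0026
deh px,-y [ 0.6272 -0.3021  0.0775] 0.003
catch [ 0.625  -0.2231  0.0834] 0.0014
rec far px +y? [ 0.6153 -0.1709  0.0899] 0.0063
rec far nx +y? [ 0.49   -0.1478  0.0837] 0.0011
[array([0.453, 0.156]), array([0.596, 0.317, 0.034]), array([0.432, 0.308, 0.034])]
```

```bash
cat >> h.py <<'E'
def axes(a,yaw=0,tz=0):
    """tool x,y,z: down tool with tool-x at heading tz, then pitched a (rad) about world y, then yawed"""
    B=np.array([[np.cos(tz),np.sin(tz),0],[np.sin(tz),-np.cos(tz),0],[0,0,-1.]])
    return R.from_euler('z',yaw)*R.from_euler('y',a)*R.from_matrix(B)
def go(rot,tcp,base=None):
    o=base or arm.get_obs(); R0=Rq(o['eef_rot'])
    d=(np.array(tcp)-o['eef_pos'])/.3; r=(rot*R0.inv()).as_rotvec()/np.pi
    print('slide',d.round(4).tolist(),'rot',r.round(4).tolist(),'deg',round(np.linalg.norm(r)*180,1)); 
def st():
    o=arm.get_obs(); M=Rq(o['eef_rot']).as_matrix()
    print('t',o['time'],'tcp',o['eef_pos'].round(4),'z',M[:,2].round(3),'x',M[:,0].round(3),'q',o['joint_pos'].round(2),'F',o['wrist_force'].round(1),'w',round(o['width'],4),'g',o['grip_force'])
E
python3 - <<'E'
from h import *
a=np.radians(40)
rot=axes(a); z=rot.as_matrix()[:,2]
go(rot,np.array([.582,.256,.070])-z*.09)
E
```

```text
slide [0.3003, 0.8532, -0.3061] rot [-0.1742, 0.1737, -0.4776] deg 96.7
```

>>> send_rows:
  commands:
    - {"slide":[0.3,0.3,0],"rot":[-0.044,0.043,-0.12],"grip":70}
    - {"slide":[0.3,0.5,0],"rot":[-0.087,0.087,-0.239],"grip":70}
    - {"slide":[0.3,0.7,0],"rot":[-0.131,0.13,-0.358],"grip":70}
    - {"slide":[0.3,0.853,0],"rot":[-0.174,0.174,-0.478],"grip":70}
    - {"slide":[0.3,0.853,0],"rot":[-0.174,0.174,-0.478],"grip":70}
    - {"slide":[0.3,0.853,0],"rot":[-0.174,0.174,-0.478],"grip":70}
    - {"slide":[0.3,0.853,0],"rot":[-0.174,0.174,-0.478],"grip":70}
    - {"slide":[0.3,0.853,0],"rot":[-0.174,0.174,-0.478],"grip":70}

```text
time: 1.1
eef_pos: [0.632, 0.2536, 0.226]
eef_rot: [-0.0, 0.946, 0.089, -0.313]
wrist_force: [0.4, -0.2, 1.1]
width: 0.0597
grip_force: 0.0
```

>>> send_rows:
  commands:
    - {"slide":[0,0,-0.1],"rot":[0,0,0],"grip":70}
    - {"slide":[0,0,-0.1],"rot":[0,0,0],"grip":70}

```text
time: 1.35
eef_pos: [0.632, 0.2531, 0.1959]
eef_rot: [-0.0, 0.946, 0.092, -0.312]
wrist_force: [-0.4, 1.3, -0.4]
width: 0.0594
grip_force: 0.0
```

```bash
python3 - <<'E'
from h import *
st(); C=cam('wrist'); w=arm.snapshot('wrist'); s=arm.snapshot('scene')
print('predicted bar',proj(C,[.579,.256,.064]),'topcorners',proj(C,[.562,.1886,.116]),proj(C,[.562,.323,.116]))
np.savez('c1.npz',Rm=C[2],o=C[3])
cv2.imwrite('pics/w1.png',w); cv2.imwrite('pics/s1.png',s)
E
```

```text
t 1.35 tcp [0.632  0.2531 0.1959] z [-0.59  -0.057 -0.805] x [ 0.788  0.174 -0.59 ] q [0.19 1.01 0.31 0.08 2.45 1.61] F [-0.4  1.3 -0.4] w 0.0594 g 0.0
predicted bar [316.10638676 153.50578873] topcorners [379.15295553 216.25294727] [236.25104506 194.86646502]
```

View pics/w1.png

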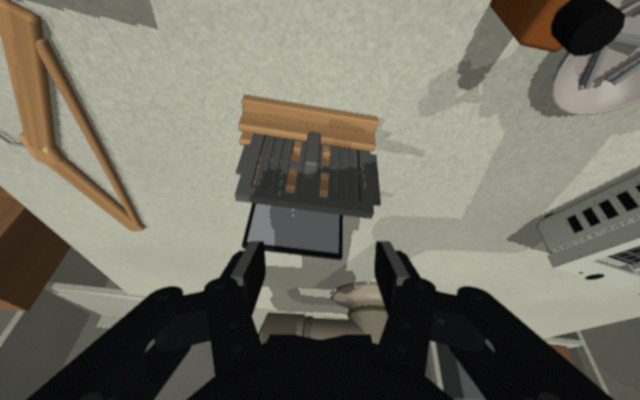

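Wrist view: the cover's bar is at (313,152), the top edge runs from about (236,204) to (373,216), and the stand's front edge is above it. This matches the prediction to within 3 px, with a slight yaw.

```bash
python3 - <<'E'
from h import *
C=cam('wrist')
for p in [(236,204),(373,216)]: print(onz(C,*p,.116).round(4))
for p in [(244,97),(378,117)]: print('standtop edge',onz(C,*p,.034).round(4))
# bar: outer end face centre guess, heights
for p in [(308,135),(322,135),(305,173),(321,173)]: print('bar',onz(C,*p,.064).round(4),onz(C,*p,.085).round(4))
y=np.radians(3); a=np.radians(32); rot=axes(a,y); z=rot.as_matrix()[:,2]
go(rot,np.array([.584,.258,.072])-z*.06)
E
```

```text
[0.544  0.3255 0.116 ]
[0.5582 0.1933 0.116 ]
standtop edge [0.606  0.3333 0.034 ]
standtop edge [0.6119 0.2015 0.034 ]
bar [0.5992 0.2676 0.064 ] [0.617  0.2684 0.085 ]
bar [0.6021 0.2547 0.064 ] [0.6197 0.2569 0.085 ]
bar [0.5462 0.2633 0.064 ] [0.5694 0.2645 0.085 ]
bar [0.5503 0.2463 0.064 ] [0.5731 0.2492 0.085 ]
slide [-0.0558, 0.0206, -0.254] rot [-0.0159, -0.0235, -0.0398] deg 8.8
```

```bash
python3 - <<'E'
from h import *
y=np.radians(3.5); a=np.radians(30); rot=axes(a,y); z=rot.as_matrix()[:,2]
T=np.array([.576,.258,.050])
go(rot,T-z*.09); print((z*.09/.3).round(4))
E
```

```text
slide [-0.0386, 0.0242, -0.2371] rot [-0.0145, -0.0346, -0.0374] deg 9.5
[-0.1497 -0.0092 -0.2598]
```

>>> send_rows:
  commands:
    - {"slide":[-0.039,0.024,-0.237],"rot":[-0.0145,-0.0346,-0.0374],"grip":55}
    - {"slide":[-0.039,0.024,-0.237],"rot":[-0.0145,-0.0346,-0.0374],"grip":55}
    - {"slide":[-0.039,0.024,-0.237],"rot":[-0.0145,-0.0346,-0.0374],"grip":55}
    - {"slide":[-0.039,0.024,-0.237],"rot":[-0.0145,-0.0346,-0.0374],"grip":55}

```text
time: 1.95
eef_pos: [0.6218, 0.2607, 0.1292]
eef_rot: [0.007, 0.966, 0.03, -0.257]
wrist_force: [-0.2, -0.6, -0.6]
width: 0.0469
grip_force: 0.0
```

```bash
python3 - <<'E'
from h import *
st(); C=cam('wrist'); w=arm.snapshot('wrist')
cv2.imwrite('pics/w2.png',w)
y=np.radians(3.5); a=np.radians(30); rot=axes(a,y)
T=np.array([.576,.258,.050]); go(rot,T)
for n,p in dict(tcp=T,bartop=[.573,.258,.087],barbot=[.573,.258,.041],topc=[.5565,.258,.116]).items(): print(n,proj(C,p).round(0))
E
```

```text
t 1.95 tcp [0.6218 0.2607 0.1292] z [-0.496 -0.03  -0.868] x [ 0.866  0.053 -0.497] q [0.2  0.94 0.6  0.08 2.11 1.73] F [-0.2 -0.6 -0.6] w 0.0469 g 0.0
slide [-0.1527, -0.0089, -0.2633] rot [-0.0003, 0.001, 0.0001] deg 0.2
tcp [321. 203.]
bartop [320. 240.]
barbot [320. 198.]
topc [319. 284.]
```

View pics/w2.png

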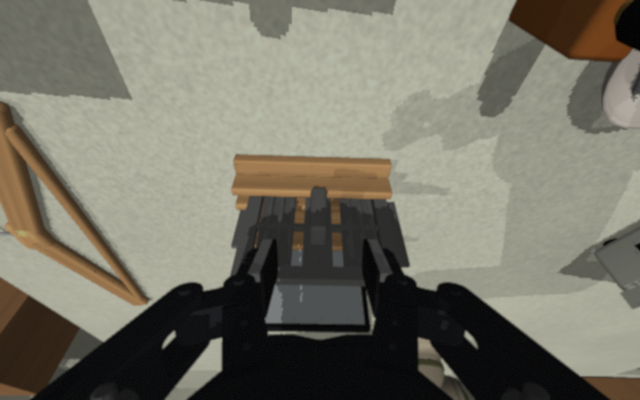

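The bar is centred at column 319 and the top edge is at row 283, both as predicted. Descending to grip.

>>> send_rows:
  commands:
    - {"slide":[-0.05,-0.004,-0.09],"rot":[0,0,0],"grip":55}
    - {"slide":[-0.1,-0.007,-0.175],"rot":[0,0,0],"grip":55}
    - {"slide":[-0.152,-0.009,-0.263],"rot":[0,0,0],"grip":55}
    - {"slide":[-0.152,-0.009,-0.263],"rot":[0,0,0],"grip":55}

```text
time: 2.5
eef_pos: [0.5748, 0.2579, 0.0479]
eef_rot: [0.008, 0.965, 0.029, -0.26]
wrist_force: [0.9, -0.6, 1.1]
width: 0.0467
grip_force: 0.0
```

>>> send_rows:
  commands:
    - {"slide":[0,0,0],"rot":[0,0,0],"grip":5}
    - {"slide":[0,0,0],"rot":[0,0,0],"grip":5}
    - {"slide":[0,0,0],"rot":[0,0,0],"grip":5}
    - {"slide":[0,0,0],"rot":[0,0,0],"grip":5}
    - {"slide":[0,0,0],"rot":[0,0,0],"grip":5}
  newtons: 60

```text
time: 3.12
eef_pos: [0.5765, 0.258, 0.0499]
eef_rot: [0.007, 0.966, 0.029, -0.257]
wrist_force: [2.7, -0.5, 5.7]
width: 0.0128
grip_force: 59.1
```

>>> send_rows:
  commands:
    - {"slide":[0,0,0.05],"rot":[0,0,0],"grip":5}
    - {"slide":[0,0,0.1],"rot":[0,0,0],"grip":5}
    - {"slide":[0,0,0.2],"rot":[0,0,0],"grip":5}
    - {"slide":[0,0,0.3],"rot":[0,0,0],"grip":5}
    - {"slide":[0,0,0.4],"rot":[0,0,0],"grip":5}
    - {"slide":[0,0,0.4],"rot":[0,0,0],"grip":5}

```text
time: 3.88
eef_pos: [0.5756, 0.2581, 0.1711]
eef_rot: [0.007, 0.966, 0.03, -0.257]
wrist_force: [-0.4, 0.2, -1.1]
width: 0.0131
grip_force: 58.4
```

```bash
python3 - <<'E'
from h import *
st(); s=arm.snapshot('scene');d=arm.snapshot('side');w=arm.snapshot('wrist')
for n,i in zip(('s2','d2','w3'),(s,d,w)): cv2.imwrite(f'pics/{n}.png',i)
c=lambda im,x,y:cv2.resize(im[y:y+150,x:x+200],(400,300))
cv2.imwrite('pics/comp2.png',np.vstack([np.hstack([c(s,270,40),c(d,160,60)]),np.hstack([cv2.resize(w,(400,300)),c(s,180,150)])]))
E
```

```text
t 3.875 tcp [0.5756 0.2581 0.1711] z [-0.495 -0.029 -0.868] x [ 0.867  0.053 -0.496] q [0.2  0.82 0.75 0.08 2.08 1.74] F [-0.4  0.2 -1.1] w 0.0131 g 58.43194842338562
```

View pics/comp2.png

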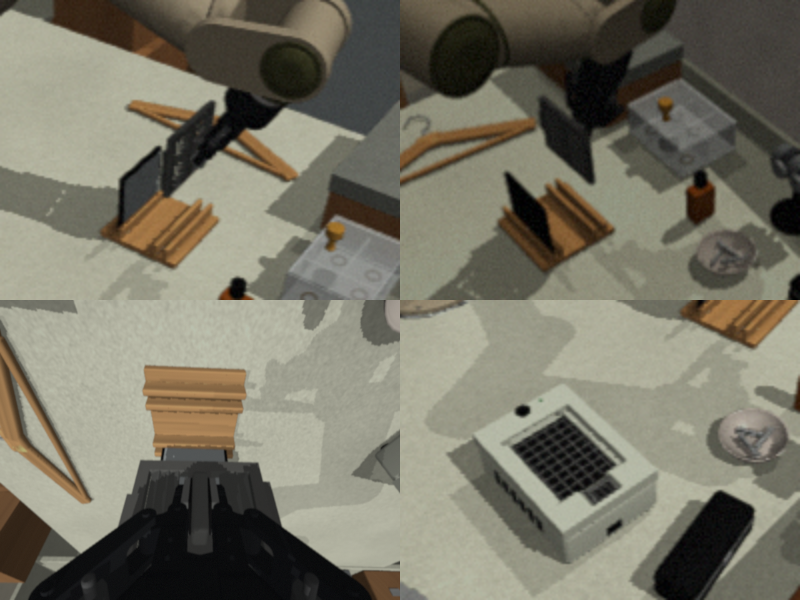

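The cover is lifted out cleanly and held square by its bar. The stand's far groove is empty and the mirror is untouched. I'll lay the cover at heading 40° so the wrist stays in a comfortable range.

```bash
cat >> h.py <<'E'
# cover orientation at grasp in stand, tool orientation at grasp
def cov(h,tilt=0): return R.from_euler('z',h,degrees=True)*R.from_euler('y',-tilt,degrees=True)
COV0=R.from_matrix(np.array([[-np.sin(np.radians(3.5)),0,np.cos(np.radians(3.5))],[np.cos(np.radians(3.5)),0,np.sin(np.radians(3.5))],[0,1,0]]))
REL=COV0.inv()*axes(np.radians(30),np.radians(3.5))   # tool in cover
OFF=np.array([0,-.014,.020]) # TCP in cover frame
E
python3 - <<'E'
from h import *
rot=cov(40)*REL; print(rot.as_matrix().round(2))
c=np.array([.53,.03,.15]); go(rot,c+cov(40).apply(OFF))
o=arm.get_obs();R0=Rq(o['eef_rot']);rv=(rot*R0.inv()).as_rotvec()
for f in np.linspace(0,1,5): 
    M=(R.from_rotvec(rv*f)*R0).as_matrix(); print(M[:,2].round(2),M[:,0].round(2),((R.from_rotvec(rv*f)*R0)*REL.inv()).as_matrix()[:,2].round(2))
E
```

```text
[[ 0.32 -0.77  0.56]
 [-0.38 -0.64 -0.66]
 [ 0.87 -0.   -0.5 ]]
slide [-0.1188, -0.795, 0.0095] rot [-0.2037, -0.4741, -0.2314] deg 101.8
[-0.5  -0.03 -0.86] [ 0.86  0.05 -0.5 ] [ 1.    0.06 -0.  ]
[-0.17 -0.12 -0.98] [ 0.97 -0.17 -0.14] [ 0.93 -0.09  0.36]
[ 0.16 -0.28 -0.95] [ 0.91 -0.34  0.25] [ 0.71 -0.15  0.69]
[ 0.42 -0.47 -0.78] [ 0.67 -0.41  0.61] [ 0.37 -0.12  0.92]
[ 0.56 -0.66 -0.5 ] [ 0.32 -0.38  0.87] [-0. -0.  1.]
```

>>> send_rows:
  commands:
    - {"slide":[-0.01,-0.1,0.1],"rot":[0,0,0],"grip":5}
    - {"slide":[-0.03,-0.25,0.1],"rot":[0,0,0],"grip":5}
    - {"slide":[-0.06,-0.4,0.1],"rot":[-0.02,-0.047,-0.023],"grip":5}
    - {"slide":[-0.09,-0.55,0.1],"rot":[-0.041,-0.095,-0.046],"grip":5}
    - {"slide":[-0.119,-0.7,0.1],"rot":[-0.061,-0.142,-0.069],"grip":5}
    - {"slide":[-0.119,-0.795,0.1],"rot":[-0.081,-0.19,-0.093],"grip":5}
    - {"slide":[-0.119,-0.795,0.1],"rot":[-0.102,-0.237,-0.116],"grip":5}
    - {"slide":[-0.119,-0.795,0.1],"rot":[-0.122,-0.284,-0.139],"grip":5}

```text
time: 5.03
eef_pos: [0.5386, 0.019, 0.1974]
eef_rot: [0.142, 0.946, -0.228, 0.182]
wrist_force: [-0.2, -0.0, -2.5]
width: 0.0128
grip_force: 58.6
```

```bash
python3 - <<'E'
from h import *
st(); rot=cov(40)*REL
c=np.array([.53,.03,.10]); go(rot,c+cov(40).apply(OFF))
E
```

```text
t 5.025 tcp [0.5386 0.019  0.1974] z [ 0.279 -0.352 -0.894] x [ 0.83  -0.379  0.409] q [-0.02  0.32  1.59 -0.43  0.97  2.23] F [-0.2 -0.  -2.5] w 0.0128 g 58.608489632606506
slide [0.0014, 0.001, -0.2581] rot [-0.0813, -0.1884, -0.092] deg 40.5
```

>>> send_rows:
  commands:
    - {"slide":[0,0,-0.05],"rot":[-0.02,-0.047,-0.023],"grip":5}
    - {"slide":[0,0,-0.1],"rot":[-0.041,-0.094,-0.046],"grip":5}
    - {"slide":[0,0,-0.15],"rot":[-0.061,-0.141,-0.069],"grip":5}
    - {"slide":[0,0,-0.2],"rot":[-0.081,-0.188,-0.092],"grip":5}
    - {"slide":[0.001,0.001,-0.258],"rot":[-0.081,-0.188,-0.092],"grip":5}
    - {"slide":[0.001,0.001,-0.258],"rot":[-0.081,-0.188,-0.092],"grip":5}

```text
time: 5.78
eef_pos: [0.5801, -0.0428, 0.2595]
eef_rot: [0.187, 0.838, -0.341, 0.384]
wrist_force: [-0.6, 0.4, -2.0]
width: 0.0126
grip_force: 58.7
```

```bash
python3 - <<'E'
from h import *
st(); rot=cov(40)*REL
c=np.array([.53,.03,.015]); go(rot,c+cov(40).apply(OFF))
s=arm.snapshot('scene');d=arm.snapshot('side')
c=lambda im,x,y:cv2.resize(im[y:y+150,x:x+200],(400,300))
cv2.imwrite('pics/comp3.png',np.hstack([c(s,220,60),c(d,180,100)]))
E
```

```text
t 5.775 tcp [ 0.5801 -0.0428  0.2595] z [ 0.517 -0.574 -0.635] x [ 0.473 -0.427  0.771] q [-0.03  0.29  1.65 -0.95  0.76  2.88] F [-0.6  0.4 -2. ] w 0.0126 g 58.65116357803345
slide [-0.137, 0.207, -0.7483] rot [-0.0281, -0.0473, -0.0229] deg 10.7
```

View pics/comp3.png

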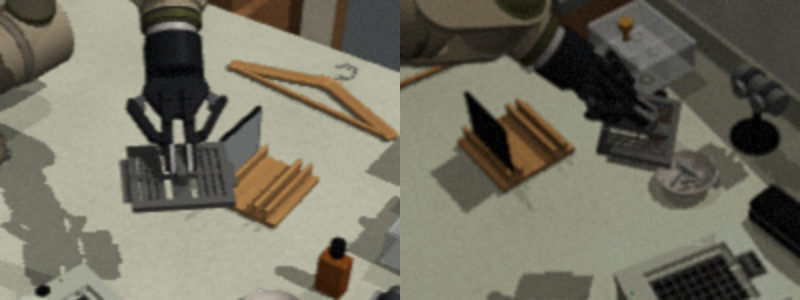

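The cover is nearly level in mid-air, but joint 6 has hit its limit. I'll use heading 120°, which turns the tool the other way.

```bash
python3 - <<'E'
from h import *
H=120
rot=cov(H)*REL
c=np.array([.53,.05,.15]); go(rot,c+cov(H).apply(OFF))
o=arm.get_obs();R0=Rq(o['eef_rot']);rv=(rot*R0.inv()).as_rotvec()
for f in np.linspace(0,1,5): 
    M=(R.from_rotvec(rv*f)*R0).as_matrix(); print(M[:,2].round(2),M[:,0].round(2),((R.from_rotvec(rv*f)*R0)*REL.inv()).as_matrix()[:,2].round(2))
E
```

```text
slide [-0.1278, 0.3321, -0.3024] rot [0.0092, -0.0577, 0.4202] deg 76.4
[ 0.52 -0.57 -0.63] [ 0.47 -0.43  0.77] [ 0.15 -0.08  0.99]
[ 0.7  -0.37 -0.61] [ 0.55 -0.26  0.79] [ 0.12 -0.04  0.99]
[ 0.81 -0.11 -0.58] [ 0.57 -0.08  0.82] [ 0.09 -0.02  1.  ]
[ 0.83  0.17 -0.54] [0.53 0.1  0.84] [ 0.05 -0.    1.  ]
[ 0.75  0.43 -0.5 ] [0.43 0.25 0.87] [-0.  0.  1.]
```

```bash
python3 - <<'E'
from h import *
rot=R.from_euler('y',40,degrees=True)*cov(90)*REL; print(rot.as_matrix()[:,2].round(2))
go(rot,[.55,.03,.22])
E
```

```text
[ 0.34 -0.   -0.94]
slide [-0.1016, 0.2421, -0.1358] rot [0.0821, 0.1548, 0.2428] deg 53.9
```

>>> send_rows:
  commands:
    - {"slide":[0,0.03,0],"rot":[0.016,0.03,0.047],"grip":5}
    - {"slide":[-0.03,0.1,-0.05],"rot":[0.033,0.06,0.097],"grip":5}
    - {"slide":[-0.06,0.15,-0.1],"rot":[0.049,0.093,0.146],"grip":5}
    - {"slide":[-0.1,0.24,-0.136],"rot":[0.066,0.124,0.194],"grip":5}
    - {"slide":[-0.1,0.24,-0.136],"rot":[0.082,0.155,0.243],"grip":5}
    - {"slide":[-0.1,0.24,-0.136],"rot":[0.082,0.155,0.243],"grip":5}
    - {"slide":[-0.1,0.24,-0.136],"rot":[0.082,0.155,0.243],"grip":5}

```text
time: 6.75
eef_pos: [0.5501, 0.0297, 0.2172]
eef_rot: [0.001, 0.985, 0.001, 0.172]
wrist_force: [-0.6, 0.7, -2.1]
width: 0.0131
grip_force: 58.6
```

```bash
python3 - <<'E'
from h import *
st(); rot=cov(120)*REL
c=np.array([.53,.05,.10]); go(rot,c+cov(120).apply(OFF))
E
```

```text
t 6.75 tcp [0.5501 0.0297 0.2172] z [ 0.339 -0.001 -0.941] x [0.941 0.003 0.339] q [-0.19  0.26  1.57  0.08  0.97  1.35] F [-0.6  0.7 -2.1] w 0.0131 g 58.59619617462158
slide [-0.0267, 0.091, -0.3241] rot [0.0593, -0.2179, 0.1594] deg 49.8
```

>>> send_rows:
  commands:
    - {"slide":[0,0.02,0],"rot":[0.012,-0.044,0.032],"grip":5}
    - {"slide":[-0.01,0.04,-0.05],"rot":[0.024,-0.087,0.064],"grip":5}
    - {"slide":[-0.02,0.06,-0.1],"rot":[0.036,-0.131,0.096],"grip":5}
    - {"slide":[-0.027,0.08,-0.2],"rot":[0.048,-0.174,0.128],"grip":5}
    - {"slide":[-0.027,0.091,-0.27],"rot":[0.0593,-0.218,0.1594],"grip":5}
    - {"slide":[-0.027,0.091,-0.324],"rot":[0.0593,-0.218,0.1594],"grip":5}
    - {"slide":[-0.027,0.091,-0.324],"rot":[0.0593,-0.218,0.1594],"grip":5}
    - {"slide":[-0.027,0.091,-0.324],"rot":[0.0593,-0.218,0.1594],"grip":5}

```text
time: 7.75
eef_pos: [0.5389, 0.0648, 0.1218]
eef_rot: [-0.141, 0.851, 0.22, 0.456]
wrist_force: [-0.0, -0.7, -1.5]
width: 0.0132
grip_force: 58.8
```

```bash
python3 - <<'E'
from h import *
st(); rot=cov(120)*REL
c=np.array([.53,.05,.01]); go(rot,c+cov(120).apply(OFF))
E
```

```text
t 7.75 tcp [0.5389 0.0648 0.1218] z [ 0.714  0.44  -0.544] x [0.488 0.245 0.838] q [-0.47  0.45  2.12  1.67  0.8  -0.83] F [-0.  -0.7 -1.5] w 0.0132 g 58.80428194999695
slide [0.0107, -0.026, -0.3061] rot [-0.0025, -0.0208, -0.0014] deg 3.8
```

>>> send_rows:
  commands:
    - {"slide":[0.01,-0.026,-0.05],"rot":[-0.0025,-0.0208,-0.0014],"grip":5}
    - {"slide":[0.01,-0.026,-0.12],"rot":[-0.0025,-0.0208,-0.0014],"grip":5}
    - {"slide":[0.01,-0.026,-0.2],"rot":[-0.0025,-0.0208,-0.0014],"grip":5}
    - {"slide":[0.01,-0.026,-0.26],"rot":[-0.0025,-0.0208,-0.0014],"grip":5}
    - {"slide":[0.01,-0.026,-0.29],"rot":[-0.0025,-0.0208,-0.0014],"grip":5}
    - {"slide":[0.01,-0.026,-0.29],"rot":[-0.0025,-0.0208,-0.0014],"grip":5}

```text
time: 8.5
eef_pos: [0.5425, 0.0569, 0.0353]
eef_rot: [-0.13, 0.837, 0.224, 0.482]
wrist_force: [1.0, -0.1, -1.5]
width: 0.0132
grip_force: 58.7
```

```bash
python3 - <<'E'
from h import *
st(); rot=cov(120)*REL
c=np.array([.53,.05,.005]); go(rot,c+cov(120).apply(OFF))
s=arm.snapshot('scene');d=arm.snapshot('side')
c=lambda im,x,y:cv2.resize(im[y:y+150,x:x+200],(400,300))
cv2.imwrite('pics/comp4.png',np.hstack([c(s,220,100),c(d,180,130)]))
E
```

```text
t 8.5 tcp [0.5425 0.0569 0.0353] z [ 0.749  0.434 -0.501] x [0.434 0.249 0.866] q [-0.49  0.73  2.19  2.    0.94 -1.34] F [ 1.  -0.1 -1.5] w 0.0132 g 58.69300603866577
slide [-0.0012, 0.0002, -0.0345] rot [-0.0003, -0.0004, -0.0002] deg 0.1
```

View pics/comp4.png

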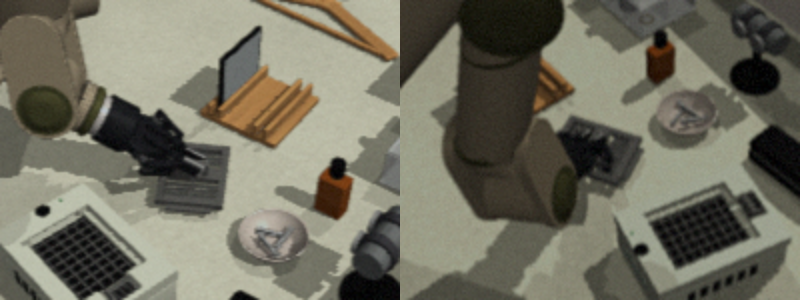

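The cover hovers level about 10 mm above the clear shelf. The wrist and dish are clear. Lowering and releasing.

>>> send_rows:
  commands:
    - {"slide":[0,0,-0.015],"rot":[0,0,0],"grip":5}
    - {"slide":[0,0,-0.027],"rot":[0,0,0],"grip":5}
    - {"slide":[0,0,-0.034],"rot":[0,0,0],"grip":5}
    - {"slide":[0,0,-0.034],"rot":[0,0,0],"grip":5}

```text
time: 9.1
eef_pos: [0.5429, 0.0564, 0.0254]
eef_rot: [-0.129, 0.836, 0.224, 0.483]
wrist_force: [0.6, 0.0, -1.3]
width: 0.0134
grip_force: 58.7
```

>>> send_rows:
  commands:
    - {"slide":[0,0,-0.005],"rot":[0,0,0],"grip":5}
    - {"slide":[0,0,-0.005],"rot":[0,0,0],"grip":5}

```text
time: 9.35
eef_pos: [0.543, 0.0564, 0.0241]
eef_rot: [-0.129, 0.836, 0.224, 0.484]
wrist_force: [-0.4, 0.3, -0.5]
width: 0.0129
grip_force: 58.6
```

>>> send_rows:
  commands:
    - {"slide":[0,0,-0.005],"rot":[0,0,0],"grip":5}
    - {"slide":[0,0,-0.005],"rot":[0,0,0],"grip":5}

```text
time: 9.6
eef_pos: [0.5429, 0.0566, 0.0227]
eef_rot: [-0.129, 0.836, 0.224, 0.484]
wrist_force: [-1.4, 1.2, 1.7]
width: 0.0131
grip_force: 58.6
```

>>> send_rows:
  commands:
    - {"slide":[0,0,0],"rot":[0,0,0],"grip":40}
    - {"slide":[0,0,0],"rot":[0,0,0],"grip":40}
    - {"slide":[0,0,0],"rot":[0,0,0],"grip":40}
    - {"slide":[0,0,0],"rot":[0,0,0],"grip":40}

```text
time: 10.1
eef_pos: [0.543, 0.0564, 0.0226]
eef_rot: [-0.129, 0.836, 0.224, 0.483]
wrist_force: [0.9, 0.5, -0.6]
width: 0.0338
grip_force: 0.0
```

>>> send_rows:
  commands:
    - {"slide":[-0.08,-0.046,0.054],"rot":[0,0,0],"grip":40}
    - {"slide":[-0.15,-0.087,0.15],"rot":[0,0,0],"grip":60}
    - {"slide":[-0.15,-0.087,0.3],"rot":[0,0,0],"grip":60}
    - {"slide":[-0.1,-0.087,0.6],"rot":[0,0,0],"grip":60}
    - {"slide":[-0.1,-0.087,0.8],"rot":[0,0,0],"grip":60}
    - {"slide":[-0.1,-0.087,0.8],"rot":[0,0,0],"grip":60}

```text
time: 10.85
eef_pos: [0.5126, 0.0305, 0.2647]
eef_rot: [-0.129, 0.836, 0.224, 0.484]
wrist_force: [0.6, -0.5, -0.9]
width: 0.0516
grip_force: 0.0
```

```bash
python3 - <<'E'
from h import *
st()
for tz in (210,): 
    rot=axes(0,0,np.radians(tz)); go(rot,[.56,.07,.27])
E
```

```text
t 10.85 tcp [0.5126 0.0305 0.2647] z [ 0.751  0.432 -0.499] x [0.432 0.251 0.866] q [-0.61  0.11  2.    1.28  0.96 -0.34] F [ 0.6 -0.5 -0.9] w 0.0516 g 0.0
slide [0.1581, 0.1317, 0.0175] rot [-0.4338, -0.2493, 0.8656] deg 180.0
```

```bash
python3 - <<'E'
from h import *
rot=axes(0,0,np.radians(77)); go(rot,[.54,-.20,.30])
E
```

```text
slide [0.0915, -0.7683, 0.1175] rot [-0.2748, 0.2042, 0.236] deg 74.9
```

>>> send_rows:
  commands:
    - {"slide":[0.01,-0.1,0.1],"rot":[-0.034,0.0255,0.0295],"grip":60}
    - {"slide":[0.02,-0.2,0.118],"rot":[-0.069,0.051,0.059],"grip":60}
    - {"slide":[0.04,-0.3,0.118],"rot":[-0.103,0.0766,0.0885],"grip":60}
    - {"slide":[0.06,-0.45,0.118],"rot":[-0.137,0.102,0.118],"grip":60}
    - {"slide":[0.08,-0.6,0.118],"rot":[-0.172,0.128,0.1475],"grip":60}
    - {"slide":[0.0915,-0.768,0.118],"rot":[-0.206,0.153,0.177],"grip":60}
    - {"slide":[0.0915,-0.768,0.118],"rot":[-0.24,0.179,0.2065],"grip":60}
    - {"slide":[0.0915,-0.768,0.118],"rot":[-0.2748,0.2042,0.236],"grip":60}

```text
time: 11.85
eef_pos: [0.5403, -0.2008, 0.2976]
eef_rot: [-0.0, 0.782, 0.623, -0.003]
wrist_force: [-0.2, -0.3, 0.0]
width: 0.0513
grip_force: 0.0
```

>>> send_rows:
  commands:
    - {"slide":[0,0,0],"rot":[0,0,0],"grip":60}
    - {"slide":[0,0,0],"rot":[0,0,0],"grip":60}

```text
time: 12.1
eef_pos: [0.5401, -0.2, 0.2977]
eef_rot: [-0.001, 0.783, 0.622, 0.0]
wrist_force: [-0.0, 0.4, 0.2]
width: 0.0511
grip_force: 0.0
```

```bash
python3 - <<'E'
from h import *
st(); C=cam('wrist'); w=arm.snapshot('wrist'); np.savez('cw4.npz',R=C[2],o=C[3])
cv2.imwrite('pics/w4.png',w); cv2.imwrite('pics/w4v.png',np.clip(w*1.3,0,255).astype('uint8'))
E
```

```text
t 12.1 tcp [ 0.5401 -0.2     0.2977] z [-0.001  0.002 -1.   ] x [0.227 0.974 0.002] q [-0.56  0.39  1.09  0.    1.66 -0.33] F [-0.   0.4  0.2] w 0.0511 g 0.0
```

View pics/w4v.png

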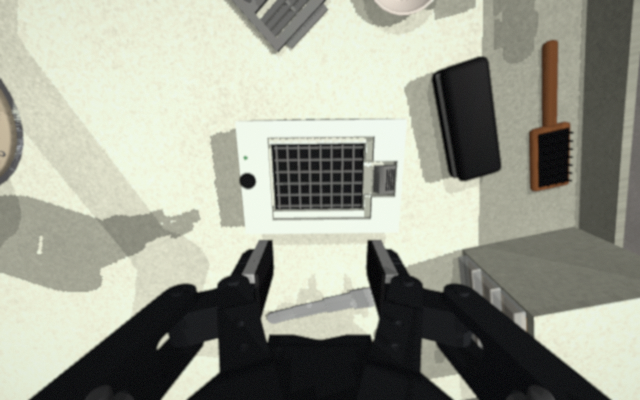

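Wrist view: the dehumidifier deck spans about (238,121)–(404,233) and its recess about (270,137)–(374,217). The catch is at (384,179). The cover lies flat at the top, around (283,15).

```bash
python3 - <<'E'
from h import *
w=cv2.imread('pics/w4.png'); g=cv2.cvtColor(w,cv2.COLOR_BGR2GRAY).astype(int)
print('cols 228-412 rows150-160/200-210'); 
for r in ((148,162),(198,208)): print(r,' '.join(f'{c}:{int(g[r[0]:r[1],c].mean())}' for c in list(range(228,280))+list(range(358,412))))
for c in ((290,310),(335,355)): print(c,' '.join(f'{r}:{int(g[r,c[0]:c[1]].mean())}' for r in list(range(112,150))+list(range(205,242))))
E
```

```text
cols 228-412 rows150-160/200-210
(148, 162) 228:126 229:126 230:126 231:127 232:128 233:128 234:126 235:126 236:127 237:140 238:164 239:183 240:189 241:189 242:187 243:181 244:171 245:167 246:172 247:180 248:186 249:189 250:189 251:189 252:189 253:189 254:189 255:189 256:189 257:189 258:189 259:189 260:189 261:189 262:189 263:189 264:189 265:189 266:188 267:180 268:167 269:166 270:160 271:125 272:70 273:32 274:36 275:61 276:77 277:67 278:47 279:37 358:35 359:35 360:31 361:28 362:28 363:53 364:84 365:110 366:134 367:139 368:135 369:133 370:133 371:125 372:109 373:124 374:165 375:184 376:186 377:185 378:185 379:185 380:186 381:186 382:185 383:184 384:184 385:183 386:183 387:183 388:183 389:183 390:183 391:183 392:183 393:182 394:181 395:180 396:181 397:184 398:187 399:189 400:189 401:188 402:188 403:188 404:187 405:186 406:186 407:187 408:187 409:186 410:186 411:186
(198, 208) 228:126 229:126 230:126 231:127 232:127 233:127 234:127 235:127 236:126 237:126 238:126 239:129 240:129 241:131 242:147 243:173 244:186 245:189 246:189 247:189 248:189 249:189 250:189 251:189 252:189 253:189 254:
[... 1126 characters left out ...]
189 230:189 231:189 232:187 233:179 234:170 235:165 236:164 237:163 238:164 239:164 240:164 241:165
(335, 355) 112:187 113:187 114:187 115:187 116:187 117:179 118:159 119:150 120:169 121:185 122:189 123:189 124:188 125:189 126:189 127:188 128:189 129:189 130:189 131:189 132:189 133:189 134:189 135:183 136:164 137:148 138:157 139:172 140:179 141:177 142:157 143:110 144:59 145:46 146:66 147:75 148:64 149:44 205:70 206:58 207:51 208:74 209:106 210:141 211:171 212:186 213:189 214:189 215:185 216:167 217:137 218:126 219:151 220:179 221:189 222:189 223:189 224:189 225:189 226:189 227:189 228:189 229:189 230:189 231:188 232:183 233:176 234:169 235:166 236:166 237:166 238:166 239:165 240:165 241:165
```

```bash
cat > m1.py <<'E'
from h import *
d=np.load('cw4.npz'); f,m,_,_=cam('wrist'); C=(f,m,d['R'],d['o'])
E
python3 - <<'E'
from m1 import *
z=.084
P={k:onz(C,*p,z)[:2] for k,p in dict(L1=(267.3,155),L2=(270.7,203),R1=(373.5,155),R2=(371.6,203),T1=(300,136.2),T2=(345,135.8),B1=(300,219.7),B2=(345,219),DL1=(238,155),DL2=(242.5,203)).items()}
for k in P: print(k,P[k].round(4))
h=[np.degrees(np.arctan2(*(P[a]-P[b])[::-1])) for a,b in (('T2','T1'),('B2','B1'))]+[np.degrees(np.arctan2(*(P[a]-P[b])[::-1]))-90 for a,b in (('L1','L2'),('R1','R2'),('DL1','DL2'))]
print(h)
for H in (np.mean(h[:2]),-13.0):
    u=np.array([np.cos(np.radians(H)),np.sin(np.radians(H))]);v=np.array([-u[1],u[0]])
    s={k:((P[k]@u).round(4),(P[k]@v).round(4)) for k in P}
    l=(s['L1'][0]+s['L2'][0])/2;r=(s['R1'][0]+s['R2'][0])/2;t=(s['T1'][1]+s['T2'][1])/2;b=(s['B1'][1]+s['B2'][1])/2
    print(H,'len',r-l,'wid',t-b,'centre',u*(l+r)/2+v*(t+b)/2,'deckL to recess',l-(s['DL1'][0]+s['DL2'][0])/2)
E
```

```text
L1 [ 0.4807 -0.1599]
L2 [ 0.4673 -0.2221]
R1 [ 0.6115 -0.1903]
R2 [ 0.598  -0.2525]
T1 [ 0.5267 -0.1467]
T2 [ 0.5812 -0.1589]
B1 [ 0.4994 -0.254 ]
B2 [ 0.559  -0.2668]
DL1 [ 0.4446 -0.1515]
DL2 [ 0.4308 -0.2136]
[np.float64(-12.617777856171013), np.float64(-12.134441632706444), np.float64(-12.143893112509247), np.float64(-12.201517414210429), np.float64(-12.563249729357551)]
-12.376109744438729 len 0.13429999999999997 wid 0.1104 centre [ 0.53941187 -0.20610053] deckL to recess 0.0373
-13.0 len 0.13424999999999998 wid 0.1104 centre [ 0.53939424 -0.20606883] deckL to recess 0.037249999999999894
```

>>> send_rows:
  commands:
    - {"slide":[0,0.1,0],"rot":[0,0,0.059],"grip":60}
    - {"slide":[0,0.2,0],"rot":[0,0,0.118],"grip":60}
    - {"slide":[0,0.35,-0.05],"rot":[0,0,0.177],"grip":60}
    - {"slide":[0,0.5,-0.1],"rot":[0,0,0.236],"grip":60}
    - {"slide":[-0.015,0.65,-0.15],"rot":[0,0,0.295],"grip":60}
    - {"slide":[-0.03,0.8,-0.2],"rot":[0,0,0.354],"grip":60}
    - {"slide":[-0.03,0.833,-0.2],"rot":[0,0,0.413],"grip":60}
    - {"slide":[-0.03,0.833,-0.2],"rot":[0,0,0.472],"grip":60}

```text
time: 13.15
eef_pos: [0.531, 0.0502, 0.2379]
eef_rot: [-0.0, 0.155, 0.988, 0.0]
wrist_force: [0.3, -0.8, 0.0]
width: 0.0512
grip_force: 0.0
```

>>> send_rows:
  commands:
    - {"slide":[0,0,0],"rot":[0,0,0.059],"grip":60}
    - {"slide":[0,0,0],"rot":[0,0,0.118],"grip":60}
    - {"slide":[0,0,0],"rot":[0,0,0.177],"grip":60}
    - {"slide":[0,0,0],"rot":[0,0,0.236],"grip":60}
    - {"slide":[0,0,0],"rot":[0,0,0.267],"grip":60}
    - {"slide":[0,0,0],"rot":[0,0,0.267],"grip":60}

```text
time: 13.9
eef_pos: [0.5312, 0.0492, 0.238]
eef_rot: [0.0, -0.257, 0.966, -0.0]
wrist_force: [0.2, 0.1, 0.4]
width: 0.0508
grip_force: 0.0
```

```bash
python3 - <<'E'
from h import *
st(); C=cam('wrist'); w=arm.snapshot('wrist'); np.savez('cw5.npz',R=C[2],o=C[3]); cv2.imwrite('pics/w5.png',w)
p=proj(C,[.53,.05,.01]); print('pred',p)
g=cv2.GaussianBlur(cv2.cvtColor(w,cv2.COLOR_BGR2GRAY),(3,3),0)
m=((g<95)*255).astype('uint8'); m[235:]=0; m=cv2.morphologyEx(m,cv2.MORPH_CLOSE,np.ones((9,9)))
for c in cv2.findContours(m,cv2.RETR_EXTERNAL,cv2.CHAIN_APPROX_NONE)[0]:
    if cv2.contourArea(c)<1500: continue
    q=np.array([onz(C,*pt,.010)[:2]*1000 for pt in c[:,0,:].astype(float)],np.float32)
    print(cv2.contourArea(c),cv2.boundingRect(c),cv2.minAreaRect(q))
E
```

```text
t 13.9 tcp [0.5312 0.0492 0.238 ] z [ 0. -0. -1.] x [-0.868 -0.497 -0.   ] q [-0.13  0.35  1.33 -0.    1.46 -2.22] F [0.2 0.1 0.4] w 0.0508 g 0.0
pred [319.7452646  171.07241026]
4524.0 (10, 186, 148, 49) ((745.1931762695312, -213.02752685546875), (70.50037384033203, 206.2401885986328), 29.72027587890625)
2415.5 (394, 164, 132, 71) ((466.29315185546875, 243.5514678955078), (100.87532806396484, 186.8346710205078), 29.85782814025879)
5987.5 (267, 130, 105, 73) ((525.9609375, 47.62337875366211), (96.7611312866211, 136.44224548339844), 30.714336395263672)
3610.0 (105, 10, 126, 178) ((569.9063110351562, -152.33193969726562), (57.11799621582031, 253.7580108642578), 85.07209777832031)
14125.5 (0, 0, 166, 153) ((573.9227905273438, -267.66156005859375), (136.77247619628906, 205.98963928222656), 79.0454330444336)
```

```bash
python3 - <<'E'
from h import *
d=np.load('cw5.npz'); f,m,_,_=cam('wrist'); C=(f,m,d['R'],d['o'])
w=cv2.imread('pics/w5.png'); g=cv2.cvtColor(w,cv2.COLOR_BGR2GRAY).astype(float)
H=np.radians(120.5);u=np.array([np.cos(H),np.sin(H)]);v=np.array([-u[1],u[0]]);c=np.array([.528,.049])
def samp(a,b,z):
    p=np.array([proj(C,[*(c+u*x+v*y),z]) for x,y in zip(a,b)],np.float32); return cv2.remap(g.astype(np.float32),p[:,0],p[:,1],cv2.INTER_LINEAR)[:,0] if 0 else np.array([g[int(round(q[1])),int(round(q[0]))] for q in p])
def prof(axis,lo,hi,oth,z):
    t=np.arange(lo,hi,1.)/1000; s=[]
    for o in oth: 
        k=np.full_like(t,o/1000); s.append(samp(t,k,z) if axis=='x' else samp(k,t,z))
    return ' '.join(f'{int(a*1000)}:{int(b)}' for a,b in zip(t,np.mean(s,0)))
for o in ((-45,-40),(40,45)): print('x@y',o,prof('x',-75,-55,range(*o),.01),'|',prof('x',55,80,range(*o),.01))
print('x@0',prof('x',-85,-60,range(-15,15,3),.004),'|',prof('x',60,85,range(-15,15,3),.004))
for o in ((-60,-50),(-30,-15),(15,30),(50,60)): print('y@x',o,prof('y',-66,-42,range(*o,2),.01),'|',prof('y',42,66,range(*o,2),.01))
print('bar x',prof('x',-20,20,range(-15,15,3),.034)); print('bar y',prof('y',-36,36,range(-4,5),.034))
E
```

```text
x@y (-45, -40) -75:185 -74:184 -73:184 -72:184 -71:182 -70:180 -69:178 -68:171 -67:160 -66:155 -65:137 -64:111 -63:100 -62:100 -61:99 -60:99 -59:99 -58:99 -57:100 -56:99 | 55:96 56:97 57:97 58:97 59:97 60:97 61:97 62:96 63:101 64:123 65:123 66:155 67:176 68:180 69:183 70:182 71:181 72:181 73:180 74:178 75:177 76:177 77:178 78:179 79:179
x@y (40, 45) -75:183 -74:184 -73:184 -72:183 -71:183 -70:182 -69:181 -68:177 -67:170 -66:170 -65:155 -64:123 -63:99 -62:97 -61:96 -60:96 -59:96 -58:96 -57:96 -56:96 | 55:96 56:95 57:95 58:95 59:96 60:95 61:96 62:96 63:96 64:100 65:122 66:154 67:154 68:175 69:179 70:177 71:176 72:176 73:175 74:178 75:179 76:180 77:182 78:182 79:183
x@0 -85:183 -84:183 -83:183 -82:183 -81:183 -80:183 -79:183 -78:183 -77:179 -76:168 -75:148 -74:120 -73:105 -72:99 -71:97 -70:96 -69:94 -68:93 -67:91 -66:92 -65:95 -64:97 -63:97 -62:97 -61:97 | 60:96 61:96 62:96 63:96 64:95 65:93 66:90 67:89 68:92 69:95 70:98 71:111 72:134 73:155 74:170 75:176 76:177 77:178 78:179 79:179 80:179 81:180 82:179 83:179 84:179
y@x (-60, -50) -66:184 -65:184 -64:185 -63:185 -62:185 -61:184 -60:183
[... 1383 characters left out ...]
103 -18:123 -17:131 -16:138 -15:139 -14:137 -13:133 -12:130 -11:116 -10:96 -9:87 -8:84 -7:82 -6:82 -5:89 -4:96 -3:97 -2:98 -1:98 0:97 1:97 2:97 3:97 4:93 5:82 6:68 7:69 8:66 9:72 10:82 11:99 12:99 13:116 14:131 15:139 16:139 17:139 18:134 19:116
bar y -36:98 -35:98 -34:98 -33:98 -32:98 -31:98 -30:98 -29:98 -28:97 -27:97 -26:96 -25:93 -24:93 -23:93 -22:96 -21:97 -20:97 -19:98 -18:98 -17:98 -16:98 -15:98 -14:97 -13:97 -12:98 -11:98 -10:97 -9:98 -8:97 -7:97 -6:97 -5:97 -4:97 -3:97 -2:97 -1:96 0:97 1:96 2:96 3:96 4:96 5:96 6:96 7:96 8:96 9:96 10:96 11:96 12:96 13:95 14:95 15:94 16:93 17:93 18:89 19:77 20:60 21:47 22:44 23:45 24:52 25:58 26:60 27:62 28:62 29:67 30:71 31:75 32:78 33:80 34:80 35:79
```

>>> send_rows:
  commands:
    - {"slide":[-0.005,0.005,-0.15],"rot":[0,0,0],"grip":50}
    - {"slide":[-0.005,0.005,-0.35],"rot":[0,0,0],"grip":50}
    - {"slide":[-0.005,0.005,-0.52],"rot":[0,0,0],"grip":50}
    - {"slide":[-0.005,0.005,-0.65],"rot":[0,0,0],"grip":50}
    - {"slide":[-0.005,0.005,-0.72],"rot":[0,0,0],"grip":50}
    - {"slide":[-0.005,0.005,-0.75],"rot":[0,0,0],"grip":50}
    - {"slide":[-0.005,0.005,-0.75],"rot":[0,0,0],"grip":50}

```text
time: 14.82
eef_pos: [0.53, 0.0511, 0.0131]
eef_rot: [0.0, -0.258, 0.966, -0.0]
wrist_force: [-0.5, 0.3, 0.1]
width: 0.0429
grip_force: 0.0
```

>>> send_rows:
  commands:
    - {"slide":[0,0,0],"rot":[0,0,0],"grip":5}
    - {"slide":[0,0,0],"rot":[0,0,0],"grip":5}
    - {"slide":[0,0,0],"rot":[0,0,0],"grip":5}
    - {"slide":[0,0,0],"rot":[0,0,0],"grip":5}
    - {"slide":[0,0,0],"rot":[0,0,0],"grip":5}
    - {"slide":[0,0,0.03],"rot":[0,0,0],"grip":5}
    - {"slide":[0,0,0.1],"rot":[0,0,0],"grip":5}
  newtons: 70

```text
time: 15.7
eef_pos: [0.5294, 0.0514, 0.0434]
eef_rot: [-0.001, -0.258, 0.966, -0.0]
wrist_force: [-0.2, -0.4, -1.1]
width: 0.012
grip_force: 68.6
```

>>> send_rows:
  commands:
    - {"slide":[0,0,0.15],"rot":[0,0,0],"grip":5}
    - {"slide":[0,0,0.35],"rot":[0,0,0],"grip":5}
    - {"slide":[0,0,0.45],"rot":[0,0,0],"grip":5}
    - {"slide":[0,0,0.45],"rot":[0,0,0],"grip":5}

```text
time: 16.2
eef_pos: [0.5305, 0.0513, 0.1804]
eef_rot: [0.002, -0.259, 0.966, -0.001]
wrist_force: [0.5, 0.3, -2.6]
width: 0.012
grip_force: 68.7
```

```bash
python3 - <<'E'
from h import *
st(); C=cam('wrist'); w=arm.snapshot('wrist'); cv2.imwrite('pics/w6.png',w)
H=-12.3
# tool in cover frame: tool heading 90 in cover frame, down
th=25
u=cov(H); 
rot=R.from_euler('z',H,degrees=True)*R.from_euler('y',-th,degrees=True)*axes(0,0,np.pi/2)
print(rot.as_matrix().round(2))
go(rot,[.56,-.15,.25])
E
```

```text
t 16.2 tcp [0.5305 0.0513 0.1804] z [ 0.005 -0.002 -1.   ] x [-0.866 -0.5   -0.004] q [-0.13  0.39  1.43 -0.    1.31 -2.22] F [ 0.5  0.3 -2.6] w 0.012 g 68.70758771896362
[[ 0.21  0.89  0.41]
 [ 0.98 -0.19 -0.09]
 [-0.    0.42 -0.91]]
slide [0.1012, -0.6713, 0.239] rot [0.1417, -0.1033, -0.7204] deg 133.5
```

```bash
cat >> h.py <<'E'
SEAT=np.array([.5394,-.2061,.074]); HS=-12.3; TZ=.0131
def fit(cx,cz,th,dy=0,tz=TZ,base=None):
    h=R.from_euler('z',HS,degrees=True); t=np.radians(th)
    rot=h*R.from_euler('y',-th,degrees=True)*axes(0,0,np.pi/2)
    p=SEAT+h.apply([cx/1000-tz*np.sin(t),dy/1000,cz/1000+tz*np.cos(t)])
    print(cx,cz,th,end=' '); go(rot,p,base)
E
python3 -c "
from h import *
fit(12,120,20)"
```

```text
12 120 20 slide [0.057, -0.8636, 0.0933] rot [0.1136, -0.0827, -0.7256] deg 133.0
```

>>> send_rows:
  commands:
    - {"slide":[0,-0.05,0.1],"rot":[0.009,-0.006,-0.056],"grip":5}
    - {"slide":[0,-0.1,0.12],"rot":[0.017,-0.013,-0.112],"grip":5}
    - {"slide":[0.01,-0.2,0.12],"rot":[0.026,-0.019,-0.167],"grip":5}
    - {"slide":[0.02,-0.3,0.12],"rot":[0.035,-0.025,-0.223],"grip":5}
    - {"slide":[0.03,-0.4,0.12],"rot":[0.044,-0.032,-0.279],"grip":5}
    - {"slide":[0.04,-0.5,0.12],"rot":[0.052,-0.038,-0.335],"grip":5}
    - {"slide":[0.05,-0.6,0.12],"rot":[0.061,-0.045,-0.391],"grip":5}
    - {"slide":[0.057,-0.7,0.12],"rot":[0.07,-0.051,-0.447],"grip":5}

```text
time: 17.25
eef_pos: [0.5463, -0.1594, 0.2117]
eef_rot: [0.095, 0.43, 0.894, 0.078]
wrist_force: [0.5, 1.4, -2.4]
width: 0.0122
grip_force: 68.8
```

```bash
python3 -c "
from h import *
st();fit(12,90,20)"
```

```text
t 17.25 tcp [ 0.5463 -0.1594  0.2117] z [ 0.237  0.059 -0.97 ] x [-0.612  0.784 -0.102] q [-0.58  0.34  1.44  0.19  1.19 -1.31] F [ 0.5  1.4 -2.4] w 0.0122 g 68.762766122818
12 90 20 slide [0.0016, -0.1611, -0.1181] rot [0.0419, -0.0322, -0.2768] deg 50.7
```

>>> send_rows:
  commands:
    - {"slide":[0,-0.05,0],"rot":[0.0084,-0.0064,-0.0554],"grip":5}
    - {"slide":[0,-0.1,0],"rot":[0.0168,-0.0129,-0.1107],"grip":5}
    - {"slide":[0,-0.161,0],"rot":[0.0251,-0.0193,-0.1661],"grip":5}
    - {"slide":[0.0016,-0.161,-0.05],"rot":[0.0335,-0.0258,-0.2214],"grip":5}
    - {"slide":[0.0016,-0.161,-0.118],"rot":[0.0419,-0.0322,-0.2768],"grip":5}
    - {"slide":[0.0016,-0.161,-0.118],"rot":[0.0419,-0.0322,-0.2768],"grip":5}
    - {"slide":[0.0016,-0.161,-0.118],"rot":[0.0419,-0.0322,-0.2768],"grip":5}

```text
time: 18.12
eef_pos: [0.5475, -0.2071, 0.1785]
eef_rot: [0.137, 0.764, 0.622, 0.108]
wrist_force: [-0.5, -0.7, -1.4]
width: 0.0125
grip_force: 68.7
```

```bash
python3 - <<'E'
from h import *
st();fit(10,45,20);fit(10,23,20)
C=cam('wrist'); w=arm.snapshot('wrist'); s=arm.snapshot('scene'); d=arm.snapshot('side')
cv2.imwrite('pics/w7.png',w); np.savez('cw7.npz',R=C[2],o=C[3])
c=lambda im,x,y:cv2.resize(im[y:y+120,x:x+160],(400,300),interpolation=cv2.INTER_CUBIC)
cv2.imwrite('pics/comp7.png',np.vstack([cv2.resize(np.clip(w[:300]*1.3,0,255).astype('uint8')[:, :],(800,300)),np.hstack([c(s,190,150),c(d,260,170)])]))
E
```

```text
t 18.125 tcp [ 0.5475 -0.2071  0.1785] z [ 0.334 -0.075 -0.94 ] x [ 0.204  0.979 -0.005] q [-0.62  0.36  1.55  0.17  0.92 -0.5 ] F [-0.5 -0.7 -1.4] w 0.0125 g 68.65622878074646
10 45 20 slide [-0.0091, -0.0007, -0.1571] rot [0.0017, -0.0003, -0.0028] deg 0.6
10 23 20 slide [-0.0091, -0.0007, -0.2305] rot [0.0017, -0.0003, -0.0028] deg 0.6
```

>>> send_rows:
  commands:
    - {"slide":[-0.009,0,-0.08],"rot":[0.0017,0,-0.0028],"grip":5}
    - {"slide":[-0.009,0,-0.157],"rot":[0.0017,0,-0.0028],"grip":5}
    - {"slide":[-0.009,0,-0.2],"rot":[0.0017,0,-0.0028],"grip":5}
    - {"slide":[-0.009,0,-0.23],"rot":[0.0017,0,-0.0028],"grip":5}
    - {"slide":[-0.009,0,-0.23],"rot":[0.0017,0,-0.0028],"grip":5}

```text
time: 18.9
eef_pos: [0.545, -0.2071, 0.1098]
eef_rot: [0.135, 0.768, 0.617, 0.109]
wrist_force: [-0.3, 0.6, -1.8]
width: 0.0125
grip_force: 68.7
```

```bash
python3 -c "
from h import *
st();fit(10,23,20);fit(-1,23,20)"
```

```text
t 18.9 tcp [ 0.545  -0.2071  0.1098] z [ 0.334 -0.074 -0.94 ] x [0.216 0.976 0.   ] q [-0.63  0.44  1.65  0.2   0.74 -0.54] F [-0.3  0.6 -1.8] w 0.0125 g 68.72822642326355
10 23 20 slide [-0.0007, -0.0005, -0.0016] rot [-0.0, 0.0001, 0.0009] deg 0.2
-1 23 20 slide [-0.0365, 0.0074, -0.0016] rot [-0.0, 0.0001, 0.0009] deg 0.2
```

>>> send_rows:
  commands:
    - {"slide":[-0.012,0.002,-0.0016],"rot":[0,0,0],"grip":5}
    - {"slide":[-0.024,0.005,-0.0016],"rot":[0,0,0],"grip":5}
    - {"slide":[-0.036,0.0075,-0.0016],"rot":[0,0,0],"grip":5}
    - {"slide":[-0.036,0.0075,-0.0016],"rot":[0,0,0],"grip":5}

```text
time: 19.4
eef_pos: [0.5337, -0.2047, 0.1094]
eef_rot: [0.135, 0.768, 0.617, 0.109]
wrist_force: [-1.2, -0.1, 0.6]
width: 0.0125
grip_force: 68.9
```

>>> send_rows:
  commands:
    - {"slide":[-0.0065,0.0015,0],"rot":[0,0,0],"grip":5}
    - {"slide":[-0.0065,0.0015,0],"rot":[0,0,0],"grip":5}

```text
time: 19.65
eef_pos: [0.5329, -0.2047, 0.1098]
eef_rot: [0.137, 0.768, 0.616, 0.109]
wrist_force: [4.7, 0.8, -0.4]
width: 0.0126
grip_force: 68.7
```

Contact with the rim came at the depth I predicted, so the lip is under it. Now the swing down.

```bash
python3 -c "
from h import *
st();fit(-2,23,20);fit(-.8,16.8,14);fit(-.3,9.8,8)"
```

```text
t 19.65 tcp [ 0.5329 -0.2047  0.1098] z [ 0.336 -0.075 -0.939] x [ 0.217  0.976 -0.   ] q [-0.64  0.42  1.69  0.21  0.72 -0.56] F [ 4.7  0.8 -0.4] w 0.0126 g 68.7358546257019
-2 23 20 slide [0.0005, -0.0001, -0.0015] rot [0.0003, 0.0008, 0.0012] deg 0.3
-0.8 16.8 14 slide [0.0087, -0.0019, -0.0209] rot [0.0074, 0.0334, 0.0012] deg 6.2
-0.3 9.8 8 slide [0.0147, -0.0032, -0.0433] rot [0.0146, 0.0659, 0.0011] deg 12.2
```

>>> send_rows:
  commands:
    - {"slide":[0.006,-0.001,-0.005],"rot":[0.0025,0.011,0],"grip":5}
    - {"slide":[0.009,-0.002,-0.013],"rot":[0.005,0.022,0],"grip":5}
    - {"slide":[0.011,-0.002,-0.021],"rot":[0.0074,0.0334,0],"grip":5}
    - {"slide":[0.011,-0.002,-0.021],"rot":[0.0074,0.0334,0],"grip":5}

```text
time: 20.15
eef_pos: [0.5358, -0.2052, 0.103]
eef_rot: [0.094, 0.774, 0.622, 0.076]
wrist_force: [1.4, -0.9, 2.1]
width: 0.0128
grip_force: 69.4
```

```bash
python3 -c "
from h import *
st();fit(-.8,16.8,14);fit(-.3,9.8,8)"
```

```text
t 20.15 tcp [ 0.5358 -0.2052  0.103 ] z [ 0.235 -0.052 -0.971] x [ 0.216  0.976 -0.   ] q [-0.61  0.46  1.61  0.12  0.85 -0.47] F [ 1.4 -0.9  2.1] w 0.0128 g 69.44324254989624
-0.8 16.8 14 slide [-0.001, -0.0003, 0.0016] rot [-0.0, -0.0006, 0.0009] deg 0.2
-0.3 9.8 8 slide [0.005, -0.0016, -0.0209] rot [0.0071, 0.032, 0.0009] deg 5.9
```

>>> send_rows:
  commands:
    - {"slide":[0.002,0,-0.006],"rot":[0.0024,0.0107,0],"grip":5}
    - {"slide":[0.004,-0.001,-0.012],"rot":[0.0047,0.0213,0],"grip":5}
    - {"slide":[0.006,-0.0015,-0.018],"rot":[0.0071,0.032,0],"grip":5}
    - {"slide":[0.006,-0.0015,-0.018],"rot":[0.0071,0.032,0],"grip":5}

```text
time: 20.65
eef_pos: [0.5373, -0.2054, 0.0972]
eef_rot: [0.054, 0.778, 0.625, 0.044]
wrist_force: [2.2, -1.0, -1.6]
width: 0.0123
grip_force: 68.9
```

```bash
python3 - <<'E'
from h import *
st();fit(-.3,9.8,8)
w=arm.snapshot('wrist'); s=arm.snapshot('scene'); d=arm.snapshot('side')
cv2.imwrite('pics/w8.png',w)
c=lambda im,x,y:cv2.resize(im[y:y+90,x:x+120],(400,300),interpolation=cv2.INTER_CUBIC)
cv2.imwrite('pics/comp8.png',np.clip(1.3*np.vstack([np.hstack([cv2.resize(w,(400,300)),c(w,260,120)]),np.hstack([c(s,205,170),c(d,275,195)])]),0,255).astype('uint8'))
E
```

```text
t 20.65 tcp [ 0.5373 -0.2054  0.0972] z [ 0.136 -0.03  -0.99 ] x [0.216 0.976 0.   ] q [-0.59  0.5   1.53  0.06  0.98 -0.41] F [ 2.2 -1.  -1.6] w 0.0123 g 68.9243745803833
-0.3 9.8 8 slide [0.0002, -0.0009, -0.0014] rot [-0.0001, -0.0001, 0.0009] deg 0.2
```

View pics/comp8.png

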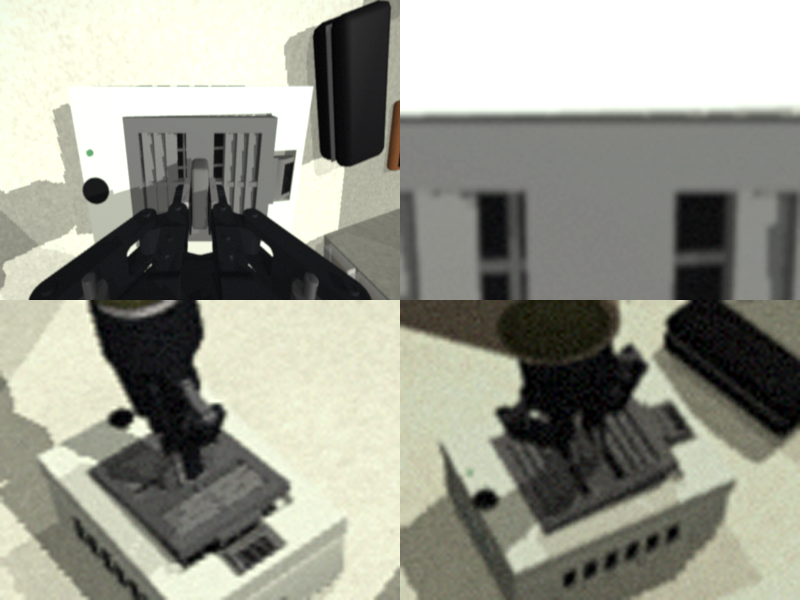

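The cover sits in the recess with its lip hidden under the rim and its rear still raised over the catch. It is square to the recess. I'll lower it a little, release, and press the rear edge with shut fingers.

>>> send_rows:
  commands:
    - {"slide":[0.001,0,-0.007],"rot":[0.0018,0.008,0],"grip":5}
    - {"slide":[0.001,0,-0.007],"rot":[0.0018,0.008,0],"grip":5}
    - {"slide":[0.001,0,-0.007],"rot":[0.0018,0.008,0],"grip":35}
    - {"slide":[0.001,0,-0.007],"rot":[0.0018,0.008,0],"grip":35}
    - {"slide":[0.001,0,-0.007],"rot":[0.0018,0.008,0],"grip":35}
    - {"slide":[0,0,0.05],"rot":[0.0018,0.008,0],"grip":35}
    - {"slide":[0,0,0.15],"rot":[0.0018,0.008,0],"grip":35}
    - {"slide":[0,0,0.25],"rot":[0.0018,0.008,0],"grip":0}

```text
time: 21.8
eef_pos: [0.5368, -0.2052, 0.1732]
eef_rot: [0.043, 0.779, 0.625, 0.035]
wrist_force: [0.1, -0.5, -0.2]
width: 0.0129
grip_force: 0.0
```

```bash
python3 -c "
from h import *
st();fit(54,40,0,tz=0);fit(54,22,0,tz=0);fit(54,10,0,tz=0)"
```

```text
t 21.8 tcp [ 0.5368 -0.2052  0.1732] z [ 0.109 -0.024 -0.994] x [0.216 0.976 0.001] q [-0.59  0.42  1.41  0.04  1.2  -0.39] F [ 0.1 -0.5 -0.2] w 0.0129 g 0.0
54 40 0 slide [0.1844, -0.0413, -0.1973] rot [0.0075, 0.0349, 0.001] deg 6.4
54 22 0 slide [0.1844, -0.0413, -0.2573] rot [0.0075, 0.0349, 0.001] deg 6.4
54 10 0 slide [0.1844, -0.0413, -0.2973] rot [0.0075, 0.0349, 0.001] deg 6.4
```

>>> send_rows:
  commands:
    - {"slide":[0.1,-0.02,0],"rot":[0.0075,0.0349,0.001],"grip":0}
    - {"slide":[0.184,-0.041,-0.05],"rot":[0.0075,0.0349,0.001],"grip":0}
    - {"slide":[0.184,-0.041,-0.197],"rot":[0.0075,0.0349,0.001],"grip":0}
    - {"slide":[0.184,-0.041,-0.23],"rot":[0.0075,0.0349,0.001],"grip":0}
    - {"slide":[0.184,-0.041,-0.25],"rot":[0.0075,0.0349,0.001],"grip":0}
    - {"slide":[0.184,-0.041,-0.25],"rot":[0.0075,0.0349,0.001],"grip":0}

```text
time: 22.55
eef_pos: [0.5925, -0.2179, 0.0986]
eef_rot: [0.001, 0.779, 0.627, 0.0]
wrist_force: [0.0, -0.1, 0.6]
width: 0.0003
grip_force: 0.0
```

>>> send_rows:
  commands:
    - {"slide":[0,0,-0.004],"rot":[0,0,0],"grip":0}
    - {"slide":[0,0,-0.008],"rot":[0,0,0],"grip":0}
    - {"slide":[0,0,-0.012],"rot":[0,0,0],"grip":0}
    - {"slide":[0,0,-0.012],"rot":[0,0,0],"grip":0}

```text
time: 23.05
eef_pos: [0.5923, -0.2176, 0.0938]
eef_rot: [0.0, 0.779, 0.627, 0.0]
wrist_force: [-0.4, 0.3, 1.0]
width: 0.0003
grip_force: 0.0
```

>>> send_rows:
  commands:
    - {"slide":[0,0,-0.005],"rot":[0,0,0],"grip":0}
    - {"slide":[0,0,-0.01],"rot":[0,0,0],"grip":0}
    - {"slide":[0,0,-0.01],"rot":[0,0,0],"grip":0}

```text
time: 23.42
eef_pos: [0.5923, -0.2177, 0.0909]
eef_rot: [0.0, 0.779, 0.627, 0.0]
wrist_force: [-0.4, -0.2, 1.9]
width: 0.0002
grip_force: 0.7
```

>>> send_rows:
  commands:
    - {"slide":[0,0,-0.005],"rot":[0,0,0],"grip":0}
    - {"slide":[0,0,-0.01],"rot":[0,0,0],"grip":0}
    - {"slide":[0,0,-0.01],"rot":[0,0,0],"grip":0}

```text
time: 23.8
eef_pos: [0.5922, -0.2176, 0.0875]
eef_rot: [0.0, 0.779, 0.627, 0.0]
wrist_force: [0.0, 0.6, 0.0]
width: 0.0003
grip_force: 0.0
```

>>> send_rows:
  commands:
    - {"slide":[0,0,-0.005],"rot":[0,0,0],"grip":0}
    - {"slide":[0,0,-0.009],"rot":[0,0,0],"grip":0}
    - {"slide":[0,0,-0.009],"rot":[0,0,0],"grip":0}

```text
time: 24.18
eef_pos: [0.5922, -0.2176, 0.0849]
eef_rot: [0.0, 0.779, 0.627, 0.0]
wrist_force: [0.0, -0.3, 0.0]
width: -0.0003
grip_force: 0.0
```

>>> send_rows:
  commands:
    - {"slide":[0,0,-0.004],"rot":[0,0,0],"grip":0}
    - {"slide":[0,0,-0.004],"rot":[0,0,0],"grip":0}

```text
time: 24.42
eef_pos: [0.5923, -0.2177, 0.0841]
eef_rot: [0.0, 0.779, 0.627, 0.0]
wrist_force: [-0.5, -0.3, 1.6]
width: -0.0002
grip_force: 1.1
```

>>> send_rows:
  commands:
    - {"slide":[0,0,-0.004],"rot":[0,0,0],"grip":0}
    - {"slide":[0,0,-0.006],"rot":[0,0,0],"grip":0}
    - {"slide":[0,0,-0.006],"rot":[0,0,0],"grip":0}

```text
time: 24.8
eef_pos: [0.5924, -0.2177, 0.084]
eef_rot: [0.001, 0.779, 0.627, 0.0]
wrist_force: [-4.5, 2.5, 13.9]
width: 0.0001
grip_force: 7.1
```

>>> send_rows:
  commands:
    - {"slide":[0,0,-0.003],"rot":[0,0,0],"grip":0}
    - {"slide":[0,0,-0.003],"rot":[0,0,0],"grip":0}

```text
time: 25.05
eef_pos: [0.5925, -0.2177, 0.084]
eef_rot: [0.001, 0.779, 0.627, 0.0]
wrist_force: [-7.2, 3.2, 20.5]
width: 0.0003
grip_force: 10.0
```

>>> send_rows:
  commands:
    - {"slide":[0,0,0.05],"rot":[0,0,0],"grip":0}
    - {"slide":[-0.05,0.01,0.2],"rot":[0,0,0],"grip":0}
    - {"slide":[-0.1,0.04,0.4],"rot":[0,0,0],"grip":30}
    - {"slide":[-0.174,0.059,0.6],"rot":[0,0,0],"grip":60}
    - {"slide":[-0.174,0.059,0.715],"rot":[0,0,0],"grip":60}
    - {"slide":[-0.174,0.059,0.715],"rot":[0,0,0],"grip":60}
    - {"slide":[-0.174,0.059,0.715],"rot":[0,0,0],"grip":60}

```text
time: 25.92
eef_pos: [0.5399, -0.1998, 0.2947]
eef_rot: [-0.001, 0.779, 0.627, -0.0]
wrist_force: [0.5, 0.1, -0.8]
width: 0.0513
grip_force: 0.0
```

```bash
python3 - <<'E'
from h import *
st(); C=cam('wrist'); w=arm.snapshot('wrist'); cv2.imwrite('pics/w9.png',w)
g=cv2.cvtColor(w,cv2.COLOR_BGR2GRAY).astype(int); h=R.from_euler('z',HS,degrees=True)
def prof(axis,lo,hi,oth,z=.010):
    o=[]
    for t in range(lo,hi):
        v=[]
        for k in oth:
            p=proj(C,SEAT+h.apply([(t if axis=='x' else k)/1000,(k if axis=='x' else t)/1000,z])); v.append(g[int(round(p[1])),int(round(p[0]))])
        o.append(f'{t}:{int(np.mean(v))}')
    return ' '.join(o)
for y in ((-45,-30),(30,45)): print(y,prof('x',-75,-58,range(*y)),'|',prof('x',58,75,range(*y)))
print('mid',prof('x',55,90,range(-12,13,3)))
for x in ((-55,-40),(40,55)): print(x,prof('y',-62,-46,range(*x)),'|',prof('y',46,62,range(*x)))
E
```

```text
t 25.925 tcp [ 0.5399 -0.1998  0.2947] z [-0.001  0.001 -1.   ] x [0.213 0.977 0.   ] q [-0.56  0.39  1.1   0.    1.65 -0.35] F [ 0.5  0.1 -0.8] w 0.0513 g 0.0
(-45, -30) -75:186 -74:186 -73:186 -72:186 -71:186 -70:186 -69:185 -68:177 -67:164 -66:132 -65:100 -64:94 -63:92 -62:92 -61:93 -60:93 -59:93 | 58:93 59:93 60:93 61:95 62:100 63:105 64:108 65:104 66:120 67:142 68:170 69:184 70:186 71:186 72:186 73:186 74:186
(30, 45) -75:186 -74:186 -73:186 -72:186 -71:185 -70:186 -69:186 -68:181 -67:168 -66:137 -65:104 -64:95 -63:93 -62:93 -61:94 -60:94 -59:94 | 58:95 59:95 60:95 61:96 62:100 63:105 64:109 65:102 66:116 67:143 68:169 69:182 70:186 71:186 72:185 73:186 74:186
mid 55:94 56:94 57:94 58:94 59:94 60:94 61:94 62:94 63:91 64:85 65:78 66:68 67:60 68:53 69:49 70:47 71:47 72:48 73:51 74:56 75:64 76:72 77:80 78:85 79:88 80:90 81:92 82:93 83:86 84:70 85:62 86:58 87:56 88:55 89:58
(-55, -40) -62:186 -61:186 -60:186 -59:186 -58:186 -57:178 -56:174 -55:152 -54:123 -53:119 -52:119 -51:134 -50:126 -49:126 -48:104 -47:94 | 46:94 47:94 48:94 49:94 50:94 51:94 52:94 53:95 54:115 55:154 56:179 57:183 58:186 59:186 60:185 61:186
(40, 55) -62:186 -61:186 -60:186 -59:186 -58:186 -57:177 -56:177 -55:153 -54:125 -53:120 -52:120 -51:128 -50:119 -49:119 -48:101 -47:93 | 46:95 47:95 48:96 49:96 50:96 51:95 52:95 53:96 54:116 55:154 56:179 57:179 58:186 59:186 60:185 61:185
```

```bash
python3 - <<'E'
from m1 import *
h=R.from_euler('z',HS,degrees=True)
def pr(C,im,z):
    g=cv2.cvtColor(cv2.imread(im),cv2.COLOR_BGR2GRAY).astype(int); o=[]
    for t in range(58,106):
        v=[]
        for k in range(-12,13,3):
            p=proj(C,SEAT+h.apply([t/1000,k/1000,z])); v.append(g[int(round(p[1])),int(round(p[0]))])
        o.append(f'{t}:{int(np.mean(v))}')
    print(' '.join(o))
for z in (.0154,): pr(C,'pics/w4.png',z); pr(cam('wrist'),'pics/w9.png',z)
st()
E
```

```text
58:136 59:136 60:136 61:136 62:136 63:134 64:128 65:116 66:96 67:73 68:55 69:48 70:48 71:49 72:51 73:56 74:65 75:76 76:83 77:88 78:90 79:93 80:94 81:92 82:86 83:69 84:60 85:62 86:59 87:58 88:61 89:57 90:54 91:57 92:53 93:55 94:76 95:110 96:149 97:172 98:187 99:189 100:189 101:189 102:188 103:188 104:186 105:185
58:94 59:94 60:94 61:92 62:89 63:82 64:75 65:65 66:56 67:50 68:47 69:47 70:47 71:48 72:51 73:58 74:67 75:79 76:84 77:87 78:89 79:91 80:93 81:89 82:81 83:64 84:56 85:56 86:55 87:54 88:57 89:56 90:55 91:57 92:53 93:59 94:86 95:123 96:154 97:175 98:185 99:186 100:186 101:186 102:185 103:184 104:183 105:183
t 25.975 tcp [ 0.5399 -0.1998  0.2943] z [-0.002  0.001 -1.   ] x [0.213 0.977 0.001] q [-0.56  0.39  1.1   0.    1.65 -0.35] F [-0.5  0.4 -0.1] w 0.0514 g 0.0
```

```bash
python3 -c "
from plant import arm
print(arm.sign_off())"
```

```text
the job is handed in; nothing more can be done
None
```

The vent cover is back on the dehumidifier: it measures flush, the catch is back at its rest position over the rear tab, and the gripper has let go and is clear; the job is handed in at about 26 s.

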